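# Open the vegetable store by its concealed catch

## Robot

A 6-joint arm with a two-finger parallel gripper is mounted at the origin on a cart in front of the work surface, level with it; the furniture and walls round the work are solid. World frame = base frame: x ahead of the robot, y to its left, z up, the work surface at z = 0. Lengths are in m, angles in rad, forces in N, time in s.
With the tool pointing down it reaches from about 0.25 to 0.775 m from the base axis. Payload 4 kg.
Tool frame: the origin (TCP) lies between the finger pads; the fingertips stand 14 mm ahead of it and the grasp point (between the pads) lies 5 mm behind it (tip_reach is the distance from the TCP to the fingertips, in m); z points along the fingers, y is the line along which they close (so a half turn about z gives the same grasp; the last joint's range is limited). The gripper opens to 94 mm and grips with 3 to 60 N. Pads are 16 mm wide; open, the fingers measure 119 mm over their backs; the gripper's body (75 mm by 177 mm) begins 78 mm behind the grasp point.
Start: joints at [-1.283, 0.087, 1.371, -0, 1.684, -0.103], TCP at [0.21, -0.509, 0.22] pointing down, gripper open.
Joint ranges: [-3.1, 3.1], [-0.76, 2.03], [0.27, 2.55], [-1.08, 4.22], [0.17, 2.65], [-2.57, 2.57]. Speed limits (rad/s): [2.79, 2.79, 3.14, 3.14, 3.14, 3.14].

## Interface

Orientations are given as [roll, pitch, yaw] about the fixed x, y, z axes, in that order (R = Rz(yaw) Ry(pitch) Rx(roll)).
In Python, from bench import * gives the robot as it stands. The module is installed in compiled form; this text tells all that it offers.
- The arm moves only by the tool servo_tool, never from a script. Its argument "targets" is a list of rows, each a list of 4 numbers: the shift along the tool's x, y, z in cm, then the turn about the tool's z in degrees. A call has 1 to 8 rows; each row is the pose to reach, as a shift and turn from the pose commanded when the call began, along the tool's axes at that moment; what a row does not reach only later rows make up. A row lasts 1/8 s, in which the tool goes at most 62.5 mm and 10.7 degrees, less where a joint would pass 70% of its speed; a pose out of reach is approached as far as the arm can. A call with a gripper value outside its range is refused whole. "claw" is the closure in counts, from 0 (fully open) to 255 (shut), set as the call begins (left out, the last holds). The fingers move at their own pace and stop on an object; the grip force is fixed at half the most. Time passes only in rows, so rows that repeat a pose let the fingers close. It gives the time, the measured TCP pose, the force, the opening and the grip force at its end, in the units of the state.
- get_obs(): the state, without advancing time (a new reading comes with each control period).
- snapshot(name): name is "side" or "top" or "wrist"; returns the picture (480x640x3 uint8, blue, green, red); there is no depth.
- camera_model(name): a dict with "camera_matrix" (3x3 intrinsics, pixels), "camera_from_world" (4x4, takes a point from world to camera coordinates). Camera axes: x right, y up, looking along -z (the intrinsics and any distortion apply to the point x, -y, -z); pixel columns grow to the right and rows downward; lengths in m; the calibration is good to about 2 mm. The wrist camera is an equidistant fisheye: a pixel r from the principal point sees the ray r / f radians off the axis. A picture is of the moment at which its call begins: read the wrist's pose just before it. camera_model takes no time and is no camera call; for the wrist camera it gives the pose at the moment of the call.
- close_job(): hands the job in; it is judged then, once.
The state is a dict: "time": time; "joint_positions": joint angles; "qvel": joint speeds; "joint_torque": joint torques, N m; "tool_pos": TCP position; "ee_rot": TCP orientation; "wrist_force": force on the tool from outside, world axes, zero at the start; "wrist_torque": the same for the moment, N m; "width": finger opening in m; "finger_force": force on a finger pad.
Only numpy, scipy, OpenCV 4.12 (cv2) and the standard library are available. Lean on these libraries where they do the work, as an engineer would, in place of code of your own. Each camera call takes 0.05 s, during which the arm holds its last target. There are 200 camera calls.

## Task

Open the low grey vegetable store with the wooden lid. The lid is held by a concealed push catch, a square of the bare metal strip in front of the lid that lies almost flush in it, somewhere along its length: feel along the strip for it with the fingertips, press it in so that the lid springs ajar, then push the lid, without pinching it, the rest of the way up to its stop and take the hand away. Pick nothing up and leave the things standing round the store where they are.

Things in the scene. Friction and masses are not known exactly. Their poses are not given: they have to be found in the camera images.
- store: The vegetable store: a fixed grey metal box, 185 mm deep (x, from -100 to +85 mm), 360 mm wide (y) and 115 mm high, with dark vent slots in front and sides. Origin under it, on the worktop; x to its back, y to its left, z up. Along its front lies the metal strip (point deck), behind that the wooden lid.
- deck (a point): Centre of the upper face of the flat bare metal strip, 112 mm above the worktop. The strip is bare for 164 mm along y (the store's axes), between grey end covers 3 mm higher, and 58 mm deep in x. A grey rim 6 mm wide, 3 mm higher, runs in front of it. Not the catch: that lies in the strip, its centre on the strip's middle line, up to 48 mm to either side of this point in y.
- catch (a joint): The catch: a metal pad 46 (x) by 48 mm (y) like the strip, 1.5 mm lower, with a 1.5 mm seam round it. Value: how far it is pressed down, 0 at rest to 0.005 m. Its spring takes about 1.5 N to start and 5 N at full travel, and returns it; the strip round it is rigid. The lid is let go at 3 to 4 mm.
- lid (a joint): Opening angle of the lid, a pale wooden board 6 mm thick on a grey tray: 0 shut, 1.25 rad fully open at its stop, leaning back a little short of upright. Shut it is bolted. Let go by the catch it springs to about 0.8 rad within a second and rests there; the stiff hinge then holds it at any angle, and about 3 N at its edge pushes it on.
- hinge_line (a point): Middle of the lid's hinge line at the back of the store, 147 mm behind point deck, 110 mm above the worktop; axes as the store's; the hinge runs along y. From it the shut lid reaches 115 mm forward (-x), 358 mm wide, from 5 mm below to 9 mm above this height.
- lid_edge (a point): Middle of the lid's front edge, 115 mm from the hinge line; moves with the lid. From the underside, 2 to 10 mm back from the edge, hangs a thin steel strip 210 mm long, 21 mm down from here, with the bolt lip at its foot.
- honey_jar: Loose honey jar, 64 mm across, 99 mm high, left of the store; origin at the centre of its foot. Leave alone.
- spice_a: Loose spice jar with a yellow cap, 45 mm across, 100 mm high, right of the store; origin at its foot. Leave alone.
- tin_tomato: Loose food tin, 76 mm across, 110 mm high, left of the store; origin at its foot. Leave alone.
- teaspoon: Loose teaspoon with a red handle, 132 mm long, 11 mm high, lying in front of the store; origin under its middle. Leave alone.
- tumbler: Loose drinking glass, 81 mm across, 93 mm high, behind the store; origin at its foot. Leave alone.

How it is judged:
By the outcome, as a careful person would: the job done as asked, in the order asked, and still so for the second after the job is handed in, with the robot touching nothing.
It also fails if it takes over 61 s, if anything falls off the work surface, if the arm or the gripper's body presses on something with over 40 N, if the wrist force passes 120 N, or if a joint passes its speed limit or range.

## Working session

There is one attempt and no reset: what is moved stays moved. The work goes in short steps, Python scripts to look and compute and a tool call to move; the robot and the scene stay as the last step left them, time stands still between calls to the robot, and variables do not carry over. Pictures are saved under pics/ and viewed, at most 10 in all, crops included, and the job is handed in when it is done.

Besides the shell and the picture viewer there is one more tool, called after ">>>" as a command line: name --pt "numbers of a row" for each row, then --argument value for the rest. servo_tool: Moves the arm, as the interface text tells. Its arguments: {"type":"object","properties":{"targets":{"type":"array"},"claw":{"type":"number"}},"required":["targets"]}

```bash
mkdir -p pics; python3 - <<'E'
from bench import *
import cv2
o=get_obs();print({k:o[k] for k in("time","tool_pos","ee_rot","wrist_force","width")})
for n in("top","side"):
    cv2.imwrite(f"pics/{n}0.png",snapshot(n));m=camera_model(n);print(m)
E
```

```text
{'time': 0.0, 'tool_pos': array([ 0.20936258, -0.50805176,  0.2183289 ]), 'ee_rot': array([-3.13945507e+00, -2.20015022e-04,  3.90819182e-01]), 'wrist_force': array([ 0.60838064, -0.61377651,  0.49432924]), 'width': 0.09386287722877791}
{'camera_matrix': array([[439.94949106,   0.        , 322.751221  ],
       [  0.        , 439.94949106, 239.30267973],
       [  0.        ,   0.        ,   1.        ]]), 'camera_from_world': array([[ 0.02837532, -0.99893374,  0.03641724, -0.08311055],
       [ 0.99004635,  0.03310976,  0.1367917 , -0.53340615],
       [-0.13785161,  0.03217324,  0.98993021, -0.87375141],
       [ 0.        ,  0.        ,  0.        ,  1.        ]])}
{'camera_matrix': array([[519.67775392,   0.        , 317.07292061],
       [  0.        , 519.67775392, 243.19987477],
       [  0.        ,   0.        ,   1.        ]]), 'camera_from_world': array([[-0.91644572, -0.39990766, -0.01418153,  0.45758733],
       [ 0.25751968, -0.61652796,  0.74402748, -0.24288578],
       [-0.30628559,  0.67820878,  0.66799849, -0.920476  ],
       [ 0.        ,  0.        ,  0.        ,  1.        ]])}
```

View pics/top0.png

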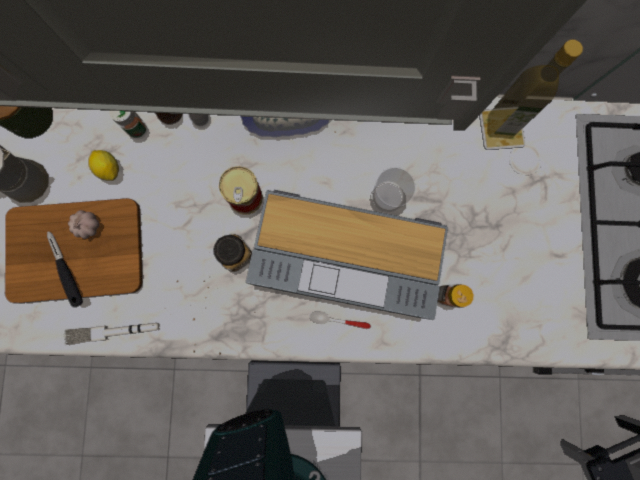

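View pics/side0.png

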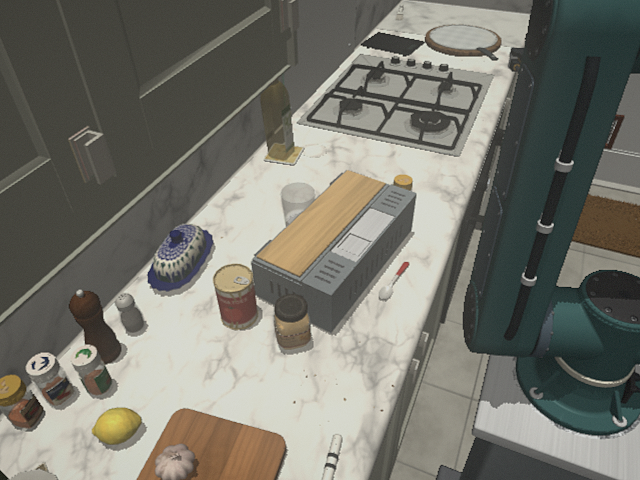

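The top view shows the strip from about (300,275) to (386,291), with a seam square around (323,278). The side view shows a clear store with the jars at its left. I'll zoom in on the strip.

```bash
python3 - <<'E'
import cv2
a=cv2.imread("pics/top0.png")[180:330,240:460]
cv2.imwrite("pics/crop.png",cv2.resize(a,None,fx=3.6,fy=3.6,interpolation=cv2.INTER_CUBIC))
E
```

```text
(no output)
```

View pics/crop.png

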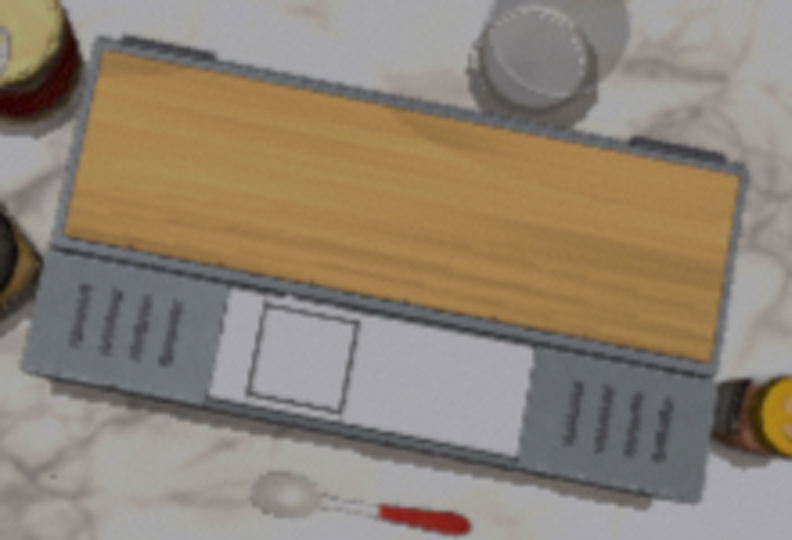

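In the crop the strip's corners are (228,290), (533,347), (520,458) and (210,398). The seam square's corners are (263,306), (357,321), (342,413) and (250,395). The lid's corners are (100,50), (745,177), (710,362) and (64,238).

```bash
cat > h.py <<'E'
from bench import *
import numpy as np,cv2
def w(uv,z,n="top",m=None):
    m=m or camera_model(n);K=m["camera_matrix"];T=m["camera_from_world"]
    d=np.linalg.solve(K,[uv[0],uv[1],1.]);d=T[:3,:3].T@(d*[1,-1,-1]);c=-T[:3,:3].T@T[:3,3]
    return (c+d*(z-c[2])/d[2])
def c2(p): return (240+p[0]/3.6, 180+p[1]/3.6)
E
python3 - <<'E'
from h import *
S=lambda L,z:np.array([w(c2(p),z) for p in L])
st=S([(228,290),(533,347),(520,458),(210,398)],.112);ca=S([(263,306),(357,321),(342,413),(250,395)],.111);li=S([(100,50),(745,177),(710,362),(64,238)],.119)
for n,q in(("strip",st),("catch",ca),("lid",li)):
    print(n,q.mean(0),[round(float(np.linalg.norm(q[i]-q[i-1])),4) for i in range(4)])
    y=(q[0]-q[1])+(q[3]-q[2]);print("yaw of y axis-90",np.degrees(np.arctan2(y[1],y[0]))-90)
d=ca.mean(0)-st.mean(0);yaw=np.arctan2(*((li[0]-li[1])[[1,0]]))-np.pi/2
print("catch in store axes",d[0]*np.cos(yaw)+d[1]*np.sin(yaw),-d[0]*np.sin(yaw)+d[1]*np.cos(yaw))
for n,uv,z in(("spice",(461,296),.1),("tumb",(389,196),.093),("tin",(240,190),.11),("honey",(232,251),.099)):print(n,w(uv,z))
E
```

```text
strip [ 0.44266809 -0.10577994  0.112     ] [0.057, 0.163, 0.0582, 0.1642]
yaw of y axis-90 -9.01028462752815
catch [ 0.44913393 -0.06908506  0.111     ] [0.0469, 0.05, 0.0486, 0.0488]
yaw of y axis-90 -8.294539555044636
lid [ 0.53029306 -0.12047217  0.119     ] [0.1017, 0.3489, 0.1005, 0.3432]
yaw of y axis-90 -9.18430303687937
catch in store axes 0.0004587855694954965 0.037257362095225434
spice [ 0.42619813 -0.33301776  0.1       ]
tumb [ 0.61922118 -0.19386156  0.093     ]
tin [0.61613534 0.09773115 0.11      ]
honey [0.49888388 0.10825239 0.099     ]
```

>>> servo_tool --pt "4 -3 0 5" --pt "9 -6.5 0 10" --pt "14 -10 0 15" --pt "19 -14 0 20" --pt "24 -18 0 25" --pt "29 -21.5 0 31.5" --pt "33 -24.5 0 31.5" --pt "35.85 -26.6 0 31.5" --claw 255

```text
time: 1.1
tool_pos: [0.4402, -0.1238, 0.219]
ee_rot: [-3.141, 0.001, -0.157]
wrist_force: [0.1, -1.0, 0.4]
width: 0.0174
finger_force: 0.0
```

>>> servo_tool --pt "0 0 0 0" --pt "0 0 0 0"

```text
time: 1.35
tool_pos: [0.4392, -0.1265, 0.2191]
ee_rot: [3.141, 0.001, -0.159]
wrist_force: [-0.1, -0.0, 0.7]
width: 0.0004
finger_force: 0.0
```

```bash
python3 - <<'E'
from h import *
o=get_obs();print(o["time"],o["tool_pos"],o["ee_rot"],o["wrist_force"],o["width"])
m=camera_model("wrist");T=m["camera_from_world"];print(-T[:3,:3].T@T[:3,3])
cv2.imwrite("pics/w1.png",snapshot("wrist"))
E
```

```text
1.35 [ 0.43918248 -0.12650792  0.21909228] [ 3.14096816e+00  1.02265229e-03 -1.59128646e-01] [-0.12805937 -0.01885251  0.69024055] 0.00041481812856979317
[ 0.50745302 -0.13686586  0.38407693]
```

View pics/w1.png

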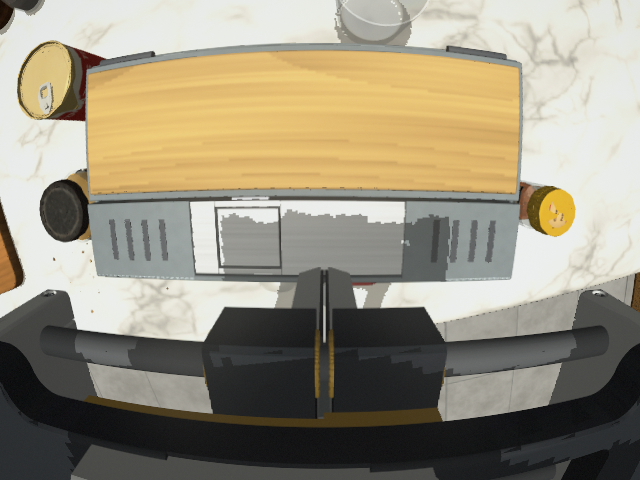

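The wrist view confirms one seam square, centred near (249,237), on the strip that runs from column 190 to 405. That puts it about +37 mm along y, matching the top view. I'll feel the bare strip first, for a height reference.

>>> servo_tool --pt "0 0 4 0" --pt "0 0 7.5 0" --pt "0 0 8.6 0" --pt "0 0 8.8 0" --pt "0 0 8.9 0" --pt "0 0 9.0 0" --pt "0 0 9.0 0"

```text
time: 2.28
tool_pos: [0.4401, -0.1262, 0.1303]
ee_rot: [3.141, -0.001, -0.159]
wrist_force: [0.7, 0.9, 0.9]
width: 0.0004
finger_force: 0.0
```

>>> servo_tool --pt "0 0 0.1 0" --pt "0 0 0.2 0" --pt "0 0 0.2 0"

```text
time: 2.65
tool_pos: [0.4396, -0.126, 0.1273]
ee_rot: [-3.142, 0.0, -0.159]
wrist_force: [0.3, -0.2, -0.2]
width: 0.0006
finger_force: 0.0
```

>>> servo_tool --pt "0 0 0.1 0" --pt "0 0 0.15 0" --pt "0 0 0.15 0"

```text
time: 3.02
tool_pos: [0.4397, -0.126, 0.1263]
ee_rot: [3.141, -0.0, -0.159]
wrist_force: [-1.1, -0.3, 2.0]
width: 0.0004
finger_force: 1.1
```

>>> servo_tool --pt "0 0 0.05 0" --pt "0 0 0.1 0" --pt "0 0 0.1 0"

```text
time: 3.4
tool_pos: [0.4397, -0.1261, 0.1263]
ee_rot: [3.141, -0.001, -0.159]
wrist_force: [-3.0, 1.7, 6.0]
width: 0.0001
finger_force: 3.5
```

The bare strip is rigid, with contact at TCP z ≈ 0.1263. Next I'll lift, shift over the pad and feel there.

>>> servo_tool --pt "0 0 -0.7 0" --pt "0 -3 -0.7 0" --pt "0 -5.75 -0.7 0" --pt "0 -5.75 -0.7 0" --pt "0 -5.75 -0.2 0" --pt "0 -5.75 0.1 0" --pt "0 -5.75 0.2 0" --pt "0 -5.75 0.2 0"

```text
time: 4.4
tool_pos: [0.4486, -0.0699, 0.1233]
ee_rot: [3.141, -0.0, -0.16]
wrist_force: [-2.0, -0.0, 3.2]
width: 0.0002
finger_force: 1.7
```

>>> servo_tool --pt "0 0 0.1 0" --pt "0 0 0.15 0" --pt "0 0 0.15 0"

```text
time: 4.78
tool_pos: [0.4489, -0.0693, 0.1212]
ee_rot: [3.142, -0.0, -0.159]
wrist_force: [-0.5, -1.3, 1.2]
width: 0.0008
finger_force: 0.8
```

It gives: this is the catch. I'll press it the rest of the way.

>>> servo_tool --pt "0 0 0.1 0" --pt "0 0 0.15 0" --pt "0 0 0.15 0" --pt "0 0 0.15 0"

```text
time: 5.28
tool_pos: [0.449, -0.0693, 0.1202]
ee_rot: [3.141, -0.001, -0.159]
wrist_force: [-0.2, -0.8, 4.1]
width: 0.0002
finger_force: 2.1
```

>>> servo_tool --pt "0 0 -1 0" --pt "-1.5 1.5 -2 0" --pt "-3 3 -3 0" --pt "-3 3 -3 0" --pt "-3 3 -3 0"

```text
time: 5.9
tool_pos: [0.4145, -0.0937, 0.1495]
ee_rot: [-3.141, 0.0, -0.159]
wrist_force: [-0.2, 0.4, -0.9]
width: 0.0002
finger_force: 0.0
```

```bash
python3 - <<'E'
from h import *
cv2.imwrite("pics/s2.png",snapshot("side"));o=get_obs();print(o["time"],o["tool_pos"],o["wrist_force"])
E
```

```text
5.95 [ 0.41445564 -0.09359158  0.14935299] [0.58398495 0.00358347 1.29014839]
```

View pics/s2.png

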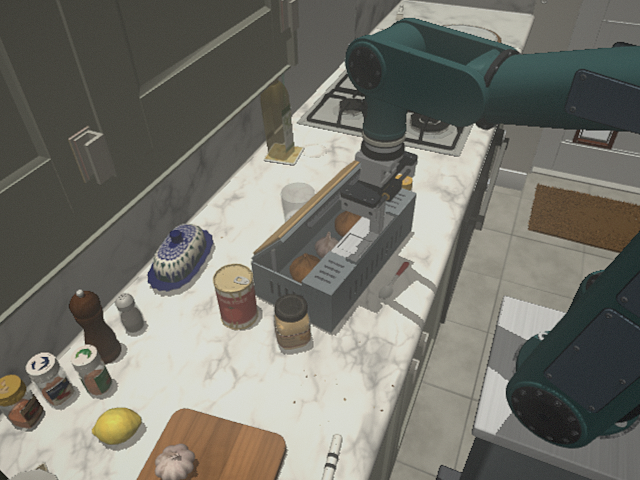

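The lid has sprung ajar; in the picture its raised board runs from (262,250) to (358,170), with vegetables in the open box. I'll push its underside with the closed fingertips.

>>> servo_tool --pt "0 0 -2 0" --pt "3 0 -2 0" --pt "5.5 0 -2 0" --pt "6.5 0 -2 0" --pt "7.2 0 -2 0" --pt "7.8 0 -2 0" --pt "8.2 0 -2 0" --pt "8.6 0 -2 0"

```text
time: 6.95
tool_pos: [0.4913, -0.1062, 0.1708]
ee_rot: [-3.141, 0.02, -0.159]
wrist_force: [-27.7, 4.3, 18.9]
width: 0.0003
finger_force: 14.3
```

>>> servo_tool --pt "0.4 0 -0.2 0" --pt "0.8 0 -0.4 0" --pt "1.2 0 -0.6 0" --pt "1.6 0 -0.8 0" --pt "1.6 0 -0.8 0"

```text
time: 7.58
tool_pos: [0.5133, -0.1101, 0.1796]
ee_rot: [3.141, 0.002, -0.159]
wrist_force: [-6.7, 1.2, 4.5]
width: 0.0003
finger_force: 3.0
```

>>> servo_tool --pt "0.2 0 0 0" --pt "0.4 0 -0.1 0" --pt "0.6 0 -0.2 0" --pt "0.8 0 -0.3 0" --pt "0.8 0 -0.3 0"

```text
time: 8.2
tool_pos: [0.5219, -0.1114, 0.1818]
ee_rot: [3.141, 0.001, -0.159]
wrist_force: [-4.9, 0.4, 3.7]
width: -0.0001
finger_force: 2.3
```

```bash
python3 - <<'E'
from h import *
cv2.imwrite("pics/s3.png",snapshot("side"));o=get_obs();print(o["time"],o["tool_pos"],o["wrist_force"])
E
```

```text
8.25 [ 0.52210209 -0.11144566  0.18158758] [-4.19028195  0.25087767  3.9152402 ]
```

View pics/s3.png

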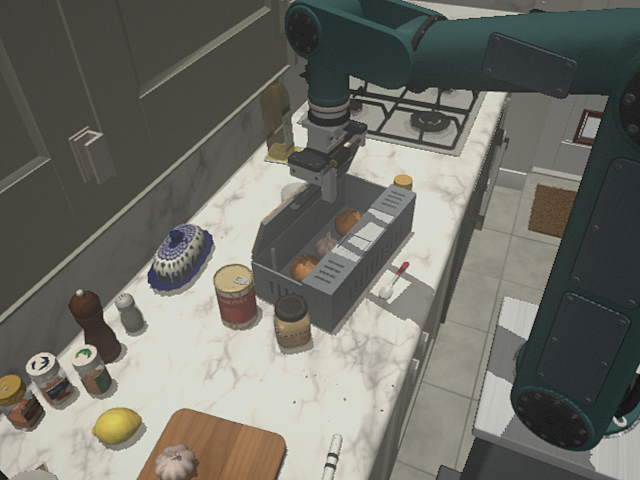

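The lid is steeper now, its top-left corner near (285,190). It is still moving at about 6 N, so it hasn't reached the stop. I'll push on until the force rises.

>>> servo_tool --pt "0.2 0 -0.1 0" --pt "0.4 0 -0.2 0" --pt "0.5 0 -0.3 0" --pt "0.5 0 -0.3 0"

```text
time: 8.75
tool_pos: [0.5252, -0.1119, 0.1827]
ee_rot: [-3.142, 0.008, -0.159]
wrist_force: [-10.1, 1.2, 3.1]
width: 0.0007
finger_force: 5.1
```

>>> servo_tool --pt "0.15 0 0 0" --pt "0.3 0 0 0" --pt "0.3 0 0 0"

```text
time: 9.12
tool_pos: [0.5252, -0.1119, 0.1827]
ee_rot: [-3.141, 0.015, -0.159]
wrist_force: [-19.2, 3.2, 6.4]
width: 0.0007
finger_force: 9.4
```

It has stalled with the force climbing, at the expected place, so this is the stop. I'll withdraw straight back, then up.

>>> servo_tool --pt "-0.6 0 0 0" --pt "-2 0 0 0" --pt "-5 0 0 0" --pt "-9 0 -2 0" --pt "-13 0 -6 0" --pt "-17 0 -10 0" --pt "-17 0 -12 0" --pt "-17 0 -12 0"

```text
time: 10.12
tool_pos: [0.3637, -0.0862, 0.306]
ee_rot: [3.14, -0.006, -0.159]
wrist_force: [-0.6, -0.5, -0.1]
width: 0.0006
finger_force: 0.0
```

```bash
python3 - <<'E'
from h import *
o=get_obs();print(o["time"],o["tool_pos"],o["wrist_force"])
a=snapshot("side")[120:360,200:460];b=snapshot("top")[150:340,200:480]
cv2.imwrite("pics/f.png",np.hstack([cv2.resize(a,(400,370)),cv2.resize(b,(400,370))]))
E
```

```text
10.125 [ 0.36369369 -0.08615429  0.30601837] [-0.5748856  -0.54016401 -0.10813487]
```

View pics/f.png

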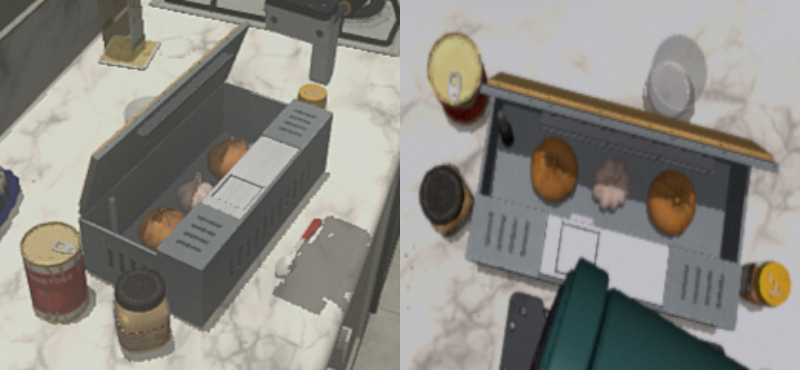

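The lid stands nearly upright and everything round it is in place. I'll do a quick angle check against the side-view corners, near (260,220) and (361,138), before handing in.

```bash
python3 - <<'E'
from h import *
m=camera_model("side");T=m["camera_from_world"]
ex=np.array([.987,-.16,0]);ey=np.array([.16,.987,0]);H=np.array([.4427,-.1058,.11])+.147*ex
for th in(.8,1.0,1.15,1.25):
    r=[]
    for s in(.179,-.179):
        p=T[:3,:3]@(H+ey*s+.115*(-np.cos(th)*ex+[0,0,np.sin(th)]))+T[:3,3]
        q=m["camera_matrix"]@(p*[1,-1,-1]);r.append((q[:2]/q[2]).round())
    print(th,r)
E
```

```text
0.8 [array([282., 242.]), array([377., 150.])]
1.0 [array([273., 233.]), array([371., 142.])]
1.15 [array([266., 226.]), array([365., 137.])]
1.25 [array([261., 222.]), array([360., 134.])]
```

The corners match 1.25 rad, so the lid is at its stop.

```bash
python3 -c "
from bench import *
print(close_job())"
```

```text
the job is handed in; nothing more can be done
None
```

The store is open and the job handed in at about 10 s: the catch was found and pressed, the lid pushed up to its stop at about 1.25 rad, and the hand taken clear, with the things round the store where they were.

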